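# Thread the spacer rings onto the strip cutter's arbor

## Robot

A 6-joint arm with a two-finger parallel gripper is mounted at the origin on a cart in front of the work surface, level with it; the furniture and walls round the work are solid. World frame = base frame: x ahead of the robot, y to its left, z up, the work surface at z = 0. Lengths are in m, angles in rad, forces in N, time in s.
With the tool pointing down it reaches from about 0.3 to 0.875 m from the base axis. Payload 6.4 kg.
Tool frame: the origin (TCP) lies midway between the tips of the shut fingers; the grasp point (between the pads) lies 19 mm behind it (ctrl.grasp_offset is the distance from the TCP to the grasp point, in m); x points along the fingers, z is the direction in which the jaws open and shut, and the axes are right-handed (so a half turn about x gives the same grasp; the last joint's range is limited). The gripper opens to 88 mm and grips with 3 to 60 N. Pads are 18 mm wide; open, the fingers measure 123 mm over their backs; the gripper's body (75 mm by 187 mm) begins 45 mm behind the grasp point.
Start: joints at [-1.37, 0.181, 1.607, -0, 1.354, -0.206], TCP at [0.228, -0.528, 0.239] pointing down, gripper open.
Joint ranges: [-2.99, 2.99], [-0.89, 2.07], [0.3, 2.58], [-1.14, 4.28], [0, 2.63], [-3.12, 3.12]. Speed limits (rad/s): [2.57, 2.57, 3.01, 3.14, 3.14, 3.14].

## Interface

Orientations are given as a unit quaternion [x, y, z, w].
In Python, from workcell import sensors, eyes, job, ctrl gives the robot as it stands.
- The arm moves only by the tool step_arm, never from a script. Its argument "increments" is a list of rows, each an object of numbers: "wx", "wy", "wz": the turn, a rotation vector about the tool's x, y, z as a fraction of full scale; "x", "y", "z": the shift along the tool's x, y, z as a fraction of full scale; "claw": the gripper's target within -1 to 1 (fully open at 1, half-way at 0, shut at -1). In form: [{"wx": .., "wy": .., "wz": .., "x": .., "y": .., "z": .., "claw": ..}, ...]. A call has 1 to 10 rows; each row shifts and turns the commanded pose from where the row before left it, along the tool's axes as they then stand; what a row does not reach is not made up. Full scale, the value 1, is 300 mm for a shift and 120 degrees for a turn. A row lasts 1/10 s, in which the tool goes at most 50 mm and 8.59 degrees, less where a joint would pass 70% of its speed; a pose out of reach is approached as far as the arm can. A call with a number of a shift or a turn outside -1 to 1 is refused whole. A call with a gripper value outside its range is refused whole. The fingers move at their own pace and stop on an object; the grip force is fixed at half the most. Time passes only in rows, so rows that do not move let the fingers close. It gives the time, the measured TCP pose, the force and the opening at its end, in the units of the state.
- sensors.sense(): the state, without advancing time (a new reading comes with each control period).
- eyes.camera(name): name is "scene" or "top" or "wrist"; returns the picture (420x560x3 uint8, red, green, blue); there is no depth.
- eyes.camera_model(name): a dict with "fx", "fy", "cx", "cy" (pixels), "dist" ([k1, k2, p1, p2, k3] as OpenCV has them; the pictures are not rectified), "extrinsics" (4x4, takes a point from world to camera coordinates); the wrist camera has in their place "hand_eye" (4x4, takes a point from camera to tool coordinates, whose origin is the TCP and whose axes are the tool frame's). Camera axes: x right, y down, z forward; pixel columns grow to the right and rows downward; lengths in m; the calibration is good to about 2 mm. A picture is of the moment at which its call begins: read the wrist's pose just before it. camera_model takes no time and is no camera call.
- job.finish_job(): hands the job in, once; it reports no verdict.
The state is a dict: "time": time; "joint_positions": joint angles; "joint_velocities": joint speeds; "tau": joint torques, N m; "position": TCP position; "ee_rot": TCP orientation; "contact_force": force on the tool from outside, world axes, zero at the start; "torque": the same for the moment, N m; "grip_width": finger opening in m.
Only numpy, scipy, OpenCV 4.12 (cv2) and the standard library are available. Lean on these libraries where they do the work, as an engineer would, in place of code of your own. Each camera call takes 0.05 s, during which the arm holds its last target. There are 200 camera calls.

## Task

Put the three metal spacer rings back on the upright square arbor of the meat-strip cutter, largest at the bottom, then the middle one, then the smallest on top, each pushed fully home by hand so that it lies flat on what is below. The rings only go down when their square holes line up with the shaft, so feel for it by turning them with light pressure; never force them and do not let them drop. Then let go, with everything else on the table left where it is.

Things in the scene. Friction and masses are not known exactly. Their poses are not given: they have to be found in the camera images.
- arbor_foot: The fixed foot that carries the arbor: a square grey plate, 120 x 120 mm, 12 mm thick, with a round steel shoulder on it, 72 mm across (78 mm at its root), whose flat top is 28 mm above the table. Origin on the arbor's axis at table height, z up. The arbor's square is not lined up with the foot's sides.
- shaft_top (a point): On the arbor's axis, at the top of its square steel shaft, 68 mm above the table. The shaft is 18 x 18 mm, from the shoulder up to here; above it a round pilot 17.6 mm across, 6 mm high, then a nose tapering to 10 mm at 80 mm above the table. The square's angle about the vertical differs from run to run and is not measured (this point's axes are the foot's); a 1.5 N m brake holds it still.
- large_mid (a point): Centre, half-way up, of the large spacer: a loose aluminium ring 62 mm outside, 15 mm thick, lying flat, with a square through bore 20.4 x 20.4 mm, chamfered 1 mm, alike from both faces. z is its axis; x, y are square to the bore's sides. It slips over the pilot at any angle, rests on the square shaft's corners, and slides down (1.2 mm play a side) only within about 8 degrees of the square.
- middle_mid (a point): Centre, half-way up, of the middle spacer: a loose aluminium ring 50 mm outside, 15 mm thick, lying flat, with a square through bore 20.4 x 20.4 mm, chamfered 1 mm, alike from both faces. z is its axis; x, y are square to the bore's sides. It slips over the pilot at any angle, rests on the square shaft's corners, and slides down (1.2 mm play a side) only within about 8 degrees of the square.
- small_mid (a point): Centre, half-way up, of the small spacer: a loose aluminium ring 38 mm outside, 15 mm thick, lying flat, with a square through bore 20.4 x 20.4 mm, chamfered 1 mm, alike from both faces. z is its axis; x, y are square to the bore's sides. It slips over the pilot at any angle, rests on the square shaft's corners, and slides down (1.2 mm play a side) only within about 8 degrees of the square.
- salt_cup: Bystander: white lidded cup, 66 mm wide, 60 mm high; origin at the centre of its underside.
- beef: Bystander: slice of beef, 36 x 88 mm, 34 mm high; origin at the centre of its underside.
- tin: Bystander: food tin, 57 mm wide, 72 mm high; origin at the centre of its underside.
- pepper: Bystander: shaker with a domed metal cap, 44 mm wide, 90 mm high; origin at the centre of its underside.
- spice: Bystander: glass spice jar, 45 mm wide, 100 mm high; origin at the centre of its underside.
- pen: Bystander: pen lying flat, 135 mm long, 17 mm thick; origin at the centre of its underside.
- tape: Bystander: roll of tape lying flat, 104 mm across, 25 mm high, not one of the spacers; origin at the centre of its underside.
There are look-alikes about, which are no part of the job. Leave any orange or pink look-alike of the part that bears large_mid alone.

How it is judged:
By the outcome, as a careful person would: the job done as asked, in the order asked, and still so for the second after the job is handed in, with the robot touching nothing.
It also fails if it takes over 72 s, if anything falls off the work surface, if the arm or the gripper's body presses on something with over 40 N, if the wrist force passes 120 N, or if a joint passes its speed limit or range.

## Working session

There is one attempt and no reset: what is moved stays moved. The work goes in short steps, Python scripts to look and compute and a tool call to move; the robot and the scene stay as the last step left them, time stands still between calls to the robot, and variables do not carry over. Pictures are saved under pics/ and viewed, about 8 in all and at most 12, crops included, and the job is handed in when it is done.

Besides the shell and the picture viewer there is one more tool, called after "Call:" by a JSON object that holds its "api" and its "payload". step_arm: Moves the arm, as the interface text tells. Its arguments: {"type":"object","properties":{"increments":{"type":"array","items":{"type":"object","properties":{"wx":{"type":"number","minimum":-1,"maximum":1},"wy":{"type":"number","minimum":-1,"maximum":1},"wz":{"type":"number","minimum":-1,"maximum":1},"x":{"type":"number","minimum":-1,"maximum":1},"y":{"type":"number","minimum":-1,"maximum":1},"z":{"type":"number","minimum":-1,"maximum":1},"claw":{"type":"number"}}}}},"required":["increments"]}

```bash
ls; mkdir -p pics; python3 - <<'E'
from workcell import sensors, eyes, job, ctrl
import cv2
s=sensors.sense()
print({k:(v if not hasattr(v,'round') else v) for k,v in s.items()}, ctrl.grasp_offset)
for n in ['scene','top','wrist']:
    im=eyes.camera(n); cv2.imwrite(f'pics/{n}0.png',im[:,:,::-1]); print(n,eyes.camera_model(n))
a=cv2.imread('pics/scene0.png');b=cv2.imread('pics/top0.png')
E
```

```text
pics
{'time': 0.0, 'joint_positions': array([-1.37028908e+00,  1.81503310e-01,  1.60798254e+00, -2.11906914e-05,
        1.35379695e+00, -2.06324867e-01]), 'joint_velocities': array([-1.00308048e-03, -2.09202252e-04,  3.45642888e-04,  6.07565650e-05,
        1.77757630e-03,  5.21312302e-04]), 'tau': array([ 1.13603252e-03, -4.33860934e+01, -3.41845930e+01,  7.03074946e-02,
        3.85007879e-02, -1.57856434e-04]), 'position': array([ 0.22741876, -0.52754381,  0.23784366]), 'ee_rot': array([ 0.38910015,  0.59112633, -0.38826294,  0.59027335]), 'contact_force': array([0.06277345, 0.42760794, 0.15188847]), 'torque': array([ 0.03372067,  0.02477383, -0.03460942]), 'grip_width': 0.08809692847580806} 0.0187
scene {'fx': 411.8477011685923, 'fy': 411.8477011685923, 'cx': 281.29595018484076, 'cy': 209.40614683640294, 'dist': array([0.03479347, 0.        , 0.        , 0.        , 0.        ]), 'extrinsics': array([[ 0.91311892, -0.4072523 ,  0.01895781, -0.487009  ],
       [-0.18981137, -0.46581755, -0.86428332,  0.15116561],
       [ 0.36081225,  0.78559504, -0.50264794,  1.19137925],
     
[... 340 characters left out ...]
00950997, -0.13199683,  0.52685186],
       [ 0.13193532, -0.00683093, -0.99123479,  1.4825441 ],
       [ 0.        ,  0.        ,  0.        ,  1.        ]])}
wrist {'fx': 290.1525341217529, 'fy': 290.1525341217529, 'cx': 282.86079132145346, 'cy': 205.39404931289678, 'dist': array([-0.0472578,  0.       ,  0.       ,  0.       ,  0.       ]), 'hand_eye': array([[ 5.40710114e-04, -2.84416693e-01,  9.58700606e-01,
        -1.46048684e-01],
       [-1.50968126e-04, -9.58700759e-01, -2.84416653e-01,
         7.31084085e-02],
       [ 9.99999842e-01,  9.05372697e-06, -5.61317051e-04,
        -3.72462649e-04],
       [ 0.00000000e+00,  0.00000000e+00,  0.00000000e+00,
         1.00000000e+00]])}
```

View pics/top0.png

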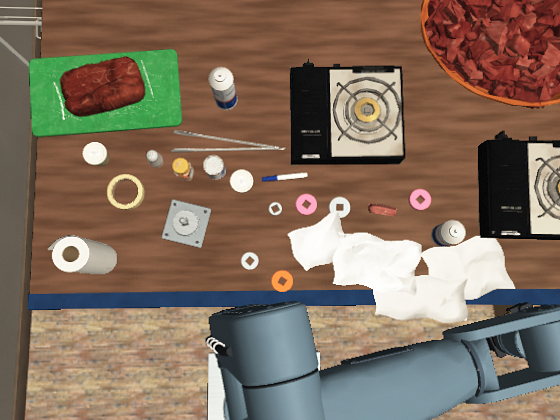

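View pics/scene0.png

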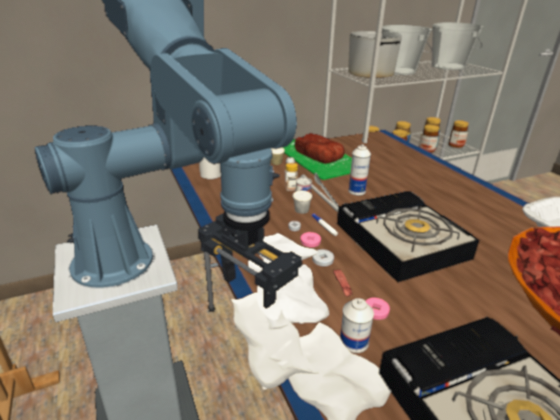

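Rings that could be confused in the top view: grey at (340,207), (250,261) and (275,209); pink at (307,204) and (420,199); orange at (282,281); tape at (126,191). The arbor foot is at (187,222). I'll check with an enlarged crop.

```bash
cat > h.py <<'E'
import numpy as np, cv2
from workcell import sensors, eyes
from scipy.spatial.transform import Rotation as R
def cam(n, s=None):
    m=eyes.camera_model(n); K=np.array([[m['fx'],0,m['cx']],[0,m['fy'],m['cy']],[0,0,1]])
    if 'extrinsics' in m: E=m['extrinsics']
    else:
        T=np.eye(4);T[:3,:3]=R.from_quat(s['ee_rot']).as_matrix();T[:3,3]=s['position']
        E=np.linalg.inv(T@m['hand_eye'])
    return K,m['dist'],E
def pix2w(n,uv,z,s=None):
    K,d,E=cam(n,s); p=cv2.undistortPoints(np.array(uv,float).reshape(-1,1,2),K,d)[:,0]
    Ri=E[:3,:3].T; c=-Ri@E[:3,3]; r=np.c_[p,np.ones(len(p))]@Ri.T
    return c+r*((z-c[2])/r[:,2])[:,None]
def w2pix(n,P,s=None):
    K,d,E=cam(n,s); return cv2.projectPoints(np.array(P,float).reshape(-1,1,3),cv2.Rodrigues(E[:3,:3])[0],E[:3,3],K,d)[0][:,0]
E
python3 - <<'E'
from h import *
for n,uv,z in [('L',(340,207),.015),('M',(250,261),.015),('S',(275,209),.015),('foot',(187,222),.04)]: print(n,pix2w('top',[uv],z).round(4))
b=cv2.imread('pics/top0.png')
A=cv2.resize(b[185:289,160:360],None,fx=4,fy=4,interpolation=cv2.INTER_CUBIC); cv2.imwrite('pics/crop1.png',A)
E
```

```text
L [[ 0.5637 -0.2259  0.015 ]]
M [[0.4079 0.039  0.015 ]]
S [[ 0.5596 -0.0349  0.015 ]]
foot [[0.5204 0.2181 0.04  ]]
```

View pics/crop1.png

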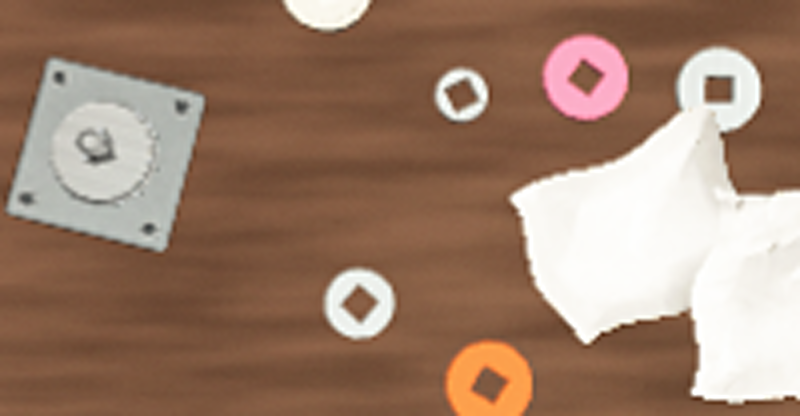

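The arbor foot is at crop (103,152) and the small ring at (462,94), with the pink look-alike beside it at (586,77). The large grey ring is at (719,90), partly hidden by a paper towel, and the middle ring is at (360,303). The 62/50/38 mm sizes match the grey outlines.

```bash
cat >> h.py <<'E'
def plan(xyz, yaw_deg=None):
    """shift in tool axes (full-scale units) from now to xyz; turn about tool x (units) to bring jaw direction to yaw (mod 180)"""
    s=sensors.sense(); M=R.from_quat(s['ee_rot']).as_matrix()
    t=M.T@(np.array(xyz)-s['position'])/.3
    yaw=np.degrees(np.arctan2(M[1,2],M[0,2]))
    print('t',round(s['time'],2),'pos',s['position'].round(4),'jawyaw',yaw.round(1),'xdown',M[:,0].round(4),'F',s['contact_force'].round(1),'T',s['torque'].round(2),'w',round(s['grip_width'],4),'q6',s['joint_positions'][5].round(2))
    print('shift xyz',t.round(4))
    if yaw_deg is not None:
        d=(yaw_deg-yaw+90)%180-90
        # tilt-free target; rotation vector in tool axes
        c=np.radians(yaw+d); z=np.array([np.cos(c),np.sin(c),0]); x=np.array([0,0,-1.]); T=np.c_[x,np.cross(z,x),z]
        print('turn deg',d.round(1),'rotvec',(np.degrees(R.from_matrix(M.T@T).as_rotvec())/120).round(4))
E
python3 - <<'E'
from h import *
plan([.5637,-.2259,.15],90)
E
```

```text
t 0.15 pos [ 0.2274 -0.5277  0.238 ] jawyaw -66.7 xdown [-3.0e-04  1.3e-03 -1.0e+00] F [ 0.   0.3 -0.1] T [ 0.03 -0.   -0.02] w 0.0883 q6 -0.21
shift xyz [ 0.2944  1.4273 -0.4799]
turn deg -23.3 rotvec [ 0.1942 -0.0007  0.    ]
```

Call:
{"api": "step_arm", "payload": {"increments": [{"y": 0.13, "z": -0.044, "claw": 1}, {"y": 0.13, "z": -0.044, "claw": 1}, {"y": 0.13, "z": -0.044, "claw": 1}, {"y": 0.13, "z": -0.044, "claw": 1}, {"y": 0.13, "z": -0.044, "claw": 1}, {"y": 0.13, "z": -0.044, "x": 0.04, "claw": 1}, {"y": 0.13, "z": -0.044, "x": 0.05, "claw": 1}, {"y": 0.13, "z": -0.044, "x": 0.05, "claw": 1}, {"y": 0.13, "z": -0.044, "x": 0.05, "claw": 1}, {"y": 0.13, "z": -0.044, "x": 0.05, "claw": 1}]}}

```text
invalid input
```

```bash
python3 - <<'E'
from h import *
plan([.5637,-.2259,.12],90)
s=sensors.sense(); im=eyes.camera('wrist'); np.save('pics/w1.npy',np.r_[s['position'],s['ee_rot']])
cv2.imwrite('pics/w1.png',im[:,:,::-1])
E
```

```text
t 0.15 pos [ 0.2274 -0.5277  0.238 ] jawyaw -66.7 xdown [-3.0e-04  1.3e-03 -1.0e+00] F [ 0.   0.3 -0.1] T [ 0.03 -0.   -0.02] w 0.0883 q6 -0.21
shift xyz [ 0.3944  1.4273 -0.4797]
turn deg -23.3 rotvec [ 0.1942 -0.0007  0.    ]
```

View pics/w1.png

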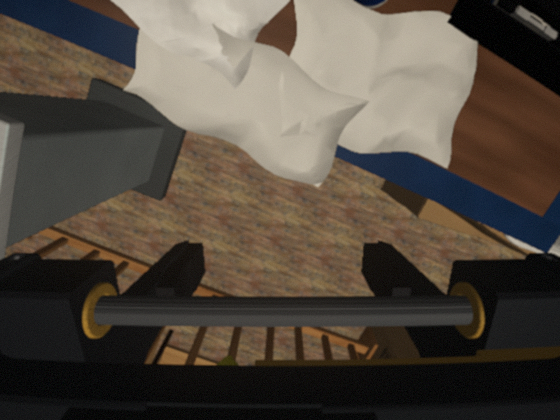

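The move was refused, so nothing moved and the picture shows only the start pose. I'll resend it with every field filled in.

Call:
{"api": "step_arm", "payload": {"increments": [{"wx": 0, "wy": 0, "wz": 0, "x": 0, "y": 0.13, "z": -0.044, "claw": 1}, {"wx": 0, "wy": 0, "wz": 0, "x": 0, "y": 0.13, "z": -0.044, "claw": 1}, {"wx": 0, "wy": 0, "wz": 0, "x": 0, "y": 0.13, "z": -0.044, "claw": 1}, {"wx": 0, "wy": 0, "wz": 0, "x": 0, "y": 0.13, "z": -0.044, "claw": 1}, {"wx": 0, "wy": 0, "wz": 0, "x": 0, "y": 0.13, "z": -0.044, "claw": 1}, {"wx": 0, "wy": 0, "wz": 0, "x": 0.04, "y": 0.13, "z": -0.044, "claw": 1}, {"wx": 0, "wy": 0, "wz": 0, "x": 0.05, "y": 0.13, "z": -0.044, "claw": 1}, {"wx": 0, "wy": 0, "wz": 0, "x": 0.05, "y": 0.13, "z": -0.044, "claw": 1}, {"wx": 0, "wy": 0, "wz": 0, "x": 0.05, "y": 0.13, "z": -0.044, "claw": 1}, {"wx": 0, "wy": 0, "wz": 0, "x": 0.05, "y": 0.13, "z": -0.044, "claw": 1}]}}

```text
time: 1.2
position: [0.5345, -0.2512, 0.1661]
ee_rot: [0.389, 0.591, -0.389, 0.591]
contact_force: [0.3, -1.1, -1.1]
grip_width: 0.0879
```

```bash
python3 - <<'E'
from h import *
plan([.5637,-.2259,.12],90)
s=sensors.sense(); im=eyes.camera('wrist'); np.save('pics/w2.npy',np.r_[s['position'],s['ee_rot']])
cv2.imwrite('pics/w2.png',im[:,:,::-1])
print(w2pix('wrist',[[.5637,-.2259,.015]],s))
E
```

```text
t 1.2 pos [ 0.5345 -0.2512  0.1661] jawyaw -66.7 xdown [ 0.e+00 -1.e-04 -1.e+00] F [ 0.3 -1.1 -1.1] T [ 0.01 -0.03 -0.02] w 0.0879 q6 0.52
shift xyz [ 0.1535  0.1227 -0.0389]
turn deg -23.3 rotvec [0.1942 0.     0.    ]
[[271.92874311 156.60606866]]
```

View pics/w2.png

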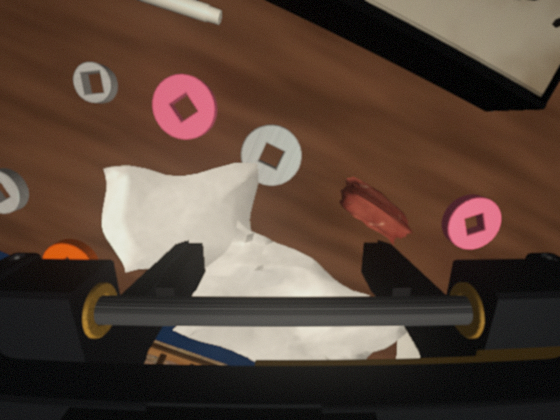

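The wrist picture shows the large grey ring at about (272,155). A paper corner at (253,168) touches its lower-left edge, and pink rings lie at (184,106) and (473,222). The small grey ring is at (95,82) and the middle one at the left border. I'll grip the large ring along the upper-left to lower-right diagonal, clear of the paper. First I'll fit its pose by matching a model to the image.

```bash
cat >> h.py <<'E'
from scipy.optimize import minimize
from scipy.ndimage import map_coordinates
def fitring(n,im,s,x,y,r,z=.015,h=.0102):
    m=im.astype(float); rb=cv2.GaussianBlur((m[:,:,0]-m[:,:,2])/(m.sum(2)/3+20),(0,0),.7)
    g=np.linspace(-r-.008,r+.008,121); X,Y=np.meshgrid(g,g); rr=np.hypot(X,Y)
    def sc(p):
        th=p[2]; U=np.cos(th)*X+np.sin(th)*Y; V=-np.sin(th)*X+np.cos(th)*Y; q=np.maximum(abs(U),abs(V))
        P=np.c_[(X+p[0]).ravel(),(Y+p[1]).ravel(),np.full(X.size,z)]
        px=w2pix(n,P,s); v=map_coordinates(rb,[px[:,1],px[:,0]],order=1,mode='nearest').reshape(X.shape)
        return v[(rr<r)&(q>h)].mean()-.5*v[q<h-.001].mean()-.5*v[rr>r+.001].mean()
    best=None
    for t0 in np.radians([0,22.5,45,67.5]):
        o=minimize(sc,[x,y,t0],method='Nelder-Mead',options=dict(initial_simplex=[[x,y,t0],[x+.006,y,t0],[x,y+.006,t0],[x,y,t0+.2]],xatol=1e-4,fatol=1e-5))
        if best is None or o.fun<best.fun: best=o
    return best.x[0],best.x[1],np.degrees(best.x[2])%90,best.fun
E
python3 - <<'E'
from h import *
a=np.load('pics/w2.npy'); s=dict(position=a[:3],ee_rot=a[3:])
w=cv2.imread('pics/w2.png')[:,:,::-1]; t=cv2.imread('pics/top0.png')[:,:,::-1]
for nm,x,y,r in [('L',.5637,-.2259,.031),('M',.4079,.039,.025),('S',.5596,-.0349,.019)]:
    print(nm,'top',np.round(fitring('top',t,None,x,y,r),4),'wrist',np.round(fitring('wrist',w,s,x,y,r),4) if nm!='M' else '')
L=fitring('wrist',w,s,.5637,-.2259,.031)
plan([L[0],L[1],.10],68.3)
E
```

```text
L top [ 0.5639 -0.2229  3.5242 -0.4001] wrist [ 0.5646 -0.2244 86.5705 -0.4337]
M top [ 4.09800e-01  4.09000e-02  4.51979e+01 -4.42500e-01] wrist 
S top [ 0.5615 -0.0343 26.6673 -0.3905] wrist [ 0.5622 -0.0377 26.5393 -0.384 ]
t 1.25 pos [ 0.5368 -0.2461  0.1633] jawyaw -66.5 xdown [-5.0e-04  4.5e-03 -1.0e+00] F [-1.5  3.3 -1.1] T [0.2  0.06 0.  ] w 0.0882 q6 0.53
shift xyz [ 0.2114  0.1133 -0.0285]
turn deg -45.2 rotvec [ 3.764e-01 -2.200e-03  2.000e-04]
```

Call:
{"api": "step_arm", "payload": {"increments": [{"wx": 0, "wy": 0, "wz": 0, "x": 0, "y": 0.11, "z": -0.028, "claw": 0.64}, {"wx": 0.063, "wy": 0, "wz": 0, "x": 0.035, "y": 0, "z": 0, "claw": 0.64}, {"wx": 0.063, "wy": 0, "wz": 0, "x": 0.035, "y": 0, "z": 0, "claw": 0.64}, {"wx": 0.063, "wy": 0, "wz": 0, "x": 0.035, "y": 0, "z": 0, "claw": 0.64}, {"wx": 0.063, "wy": 0, "wz": 0, "x": 0.035, "y": 0, "z": 0, "claw": 0.64}, {"wx": 0.063, "wy": 0, "wz": 0, "x": 0.035, "y": 0, "z": 0, "claw": 0.64}, {"wx": 0.061, "wy": 0, "wz": 0, "x": 0.035, "y": 0, "z": 0, "claw": 0.64}, {"wx": 0, "wy": 0, "wz": 0, "x": 0, "y": 0, "z": 0, "claw": 0.64}, {"wx": 0, "wy": 0, "wz": 0, "x": 0, "y": 0, "z": 0, "claw": 0.64}]}}

```text
time: 2.15
position: [0.5603, -0.2317, 0.1036]
ee_rot: [-0.585, -0.398, 0.585, -0.397]
contact_force: [-0.3, 0.3, -0.7]
grip_width: 0.0724
```

```bash
python3 - <<'E'
from h import *
s=sensors.sense(); im=eyes.camera('wrist'); np.save('pics/w3.npy',np.r_[s['position'],s['ee_rot']])
cv2.imwrite('pics/w3.png',im[:,:,::-1])
L=fitring('wrist',im,s,.5646,-.2244,.031); print(np.round(L,4))
plan([L[0],L[1],.004],68.3)
px=w2pix('wrist',[[L[0],L[1],.015]],s)[0]; print(px)
o=im[:,:,::-1].copy(); 
c=np.radians(np.arange(0,360,5)); 
for q in w2pix('wrist',np.c_[L[0]+.031*np.cos(c),L[1]+.031*np.sin(c),np.full(72,.015)],s): cv2.circle(o,tuple(int(v) for v in q),1,(0,0,255),-1)
cv2.imwrite('pics/w3o.png',o)
E
```

```text
[ 0.5654 -0.2253 86.5677 -0.4065]
t 2.2 pos [ 0.5606 -0.2319  0.1041] jawyaw -111.6 xdown [ 3.e-04 -2.e-04 -1.e+00] F [ 0.  -0.7 -0.1] T [0.06 0.03 0.04] w 0.0723 q6 1.36
shift xyz [ 0.3338  0.0064 -0.0263]
turn deg -0.1 rotvec [ 0.0005  0.     -0.0002]
[273.83648135 206.32942594]
```

View pics/w3o.png

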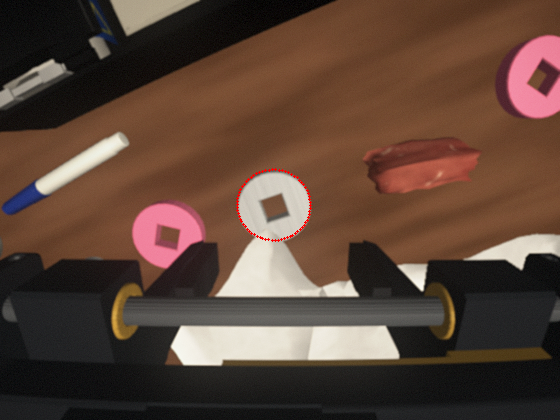

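The fitted circle matches the ring at (274,206). The pink ring's near edge is at x=205, about 28 mm away, so the finger clears it. Going down.

Call:
{"api": "step_arm", "payload": {"increments": [{"wx": 0, "wy": 0, "wz": 0, "x": 0.08, "y": 0.006, "z": -0.026, "claw": 0.6}, {"wx": 0, "wy": 0, "wz": 0, "x": 0.1, "y": 0, "z": 0, "claw": 0.6}, {"wx": 0, "wy": 0, "wz": 0, "x": 0.08, "y": 0, "z": 0, "claw": 0.6}, {"wx": 0, "wy": 0, "wz": 0, "x": 0.05, "y": 0, "z": 0, "claw": 0.6}, {"wx": 0, "wy": 0, "wz": 0, "x": 0.018, "y": 0, "z": 0, "claw": 0.6}, {"wx": 0, "wy": 0, "wz": 0, "x": 0.007, "y": 0, "z": 0, "claw": 0.6}, {"wx": 0, "wy": 0, "wz": 0, "x": 0, "y": 0, "z": 0, "claw": 0.6}]}}

```text
time: 2.9
position: [0.5657, -0.2257, 0.0041]
ee_rot: [0.586, 0.396, -0.585, 0.397]
contact_force: [0.3, -0.1, 0.2]
grip_width: 0.0703
```

Call:
{"api": "step_arm", "payload": {"increments": [{"wx": 0, "wy": 0, "wz": 0, "x": 0, "y": 0, "z": 0, "claw": 0.1}, {"wx": 0, "wy": 0, "wz": 0, "x": 0, "y": 0, "z": 0, "claw": 0.1}, {"wx": 0, "wy": 0, "wz": 0, "x": 0, "y": 0, "z": 0, "claw": 0.1}, {"wx": 0, "wy": 0, "wz": 0, "x": 0, "y": 0, "z": 0, "claw": 0.1}, {"wx": 0, "wy": 0, "wz": 0, "x": 0, "y": 0, "z": 0, "claw": 0.1}]}}

```text
time: 3.4
position: [0.5659, -0.2257, 0.0045]
ee_rot: [0.586, 0.396, -0.585, 0.397]
contact_force: [-0.2, 0.1, 6.5]
grip_width: 0.0613
```

Ring gripped at 61.3 mm. Next I'll lift it and carry it to just short of the arbor.

Call:
{"api": "step_arm", "payload": {"increments": [{"wx": 0, "wy": 0, "wz": 0, "x": -0.03, "y": 0, "z": 0, "claw": -1}, {"wx": 0, "wy": 0, "wz": 0, "x": -0.12, "y": 0, "z": 0, "claw": -1}, {"wx": 0, "wy": 0, "wz": 0, "x": -0.14, "y": 0, "z": 0, "claw": -1}, {"wx": 0, "wy": 0, "wz": 0, "x": -0.14, "y": 0, "z": 0, "claw": -1}, {"wx": 0, "wy": 0, "wz": 0, "x": -0.11, "y": 0, "z": -0.04, "claw": -1}]}}

```text
time: 3.9
position: [0.5695, -0.2151, 0.1682]
ee_rot: [0.586, 0.395, -0.586, 0.397]
contact_force: [0.4, -0.1, -0.7]
grip_width: 0.0608
```

Call:
{"api": "step_arm", "payload": {"increments": [{"wx": 0, "wy": 0, "wz": 0, "x": -0.01, "y": -0.08, "z": -0.128, "claw": -1}, {"wx": 0, "wy": 0, "wz": 0, "x": 0, "y": -0.086, "z": -0.128, "claw": -1}, {"wx": 0, "wy": 0, "wz": 0, "x": 0, "y": -0.086, "z": -0.128, "claw": -1}, {"wx": 0, "wy": 0, "wz": 0, "x": 0, "y": -0.086, "z": -0.128, "claw": -1}, {"wx": 0, "wy": 0, "wz": 0, "x": 0, "y": -0.086, "z": -0.128, "claw": -1}, {"wx": 0, "wy": 0, "wz": 0, "x": 0, "y": -0.086, "z": -0.128, "claw": -1}, {"wx": 0, "wy": 0, "wz": 0, "x": 0, "y": -0.086, "z": -0.128, "claw": -1}, {"wx": 0, "wy": 0, "wz": 0, "x": 0, "y": -0.086, "z": -0.128, "claw": -1}, {"wx": 0, "wy": 0, "wz": 0, "x": 0, "y": -0.086, "z": -0.128, "claw": -1}, {"wx": 0, "wy": 0, "wz": 0, "x": 0, "y": -0.086, "z": -0.127, "claw": -1}]}}

```text
time: 4.9
position: [0.4732, 0.2391, 0.1686]
ee_rot: [0.586, 0.396, -0.586, 0.396]
contact_force: [0.8, -0.5, -1.2]
grip_width: 0.0605
```

Call:
{"api": "step_arm", "payload": {"increments": [{"wx": 0, "wy": 0, "wz": 0, "x": 0, "y": 0, "z": 0, "claw": -1}, {"wx": 0, "wy": 0, "wz": 0, "x": 0, "y": 0, "z": 0, "claw": -1}, {"wx": 0, "wy": 0, "wz": 0, "x": 0, "y": 0, "z": 0, "claw": -1}]}}

```text
time: 5.2
position: [0.4742, 0.2365, 0.1682]
ee_rot: [-0.586, -0.396, 0.586, -0.396]
contact_force: [0.0, 0.4, -1.1]
grip_width: 0.0609
```

```bash
python3 - <<'E'
from h import *
s=sensors.sense(); im=eyes.camera('wrist'); np.save('pics/w4.npy',np.r_[s['position'],s['ee_rot']])
cv2.imwrite('pics/w4.png',im[:,:,::-1])
plan([.5204,.2181,.095])
px=w2pix('wrist',[[.5204,.2181,.068],[.5204,.2181,.028]],s); print(px)
E
```

```text
t 5.25 pos [0.4745 0.2362 0.1682] jawyaw -111.9 xdown [-1.e-04 -4.e-04 -1.e+00] F [ 0.7 -1.2 -0.9] T [ 0.02  0.03 -0.02] w 0.061 q6 2.19
shift xyz [ 0.2441  0.1646 -0.0011]
[[282.9171066  148.25397378]
 [282.9076557  144.32375536]]
```

View pics/w4.png

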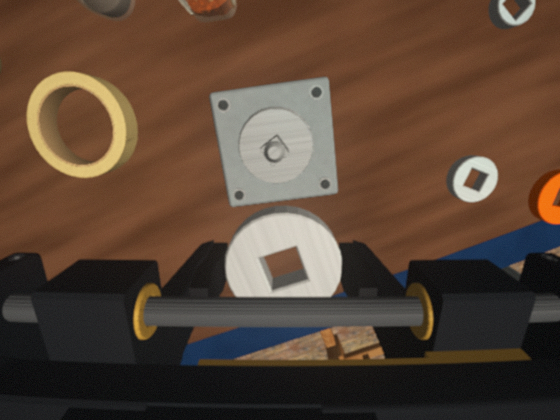

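The wrist view shows the arbor nose at (275,150), the held large ring at (285,265) with its bore visible, the middle ring at (473,179) and the tape at (82,125). I'll enlarge the arbor and the bore.

```bash
python3 - <<'E'
import cv2,numpy as np
a=cv2.imread('pics/w4.png')
A=cv2.resize(a[125:175,245:310],None,fx=8,fy=8,interpolation=cv2.INTER_CUBIC)
B=cv2.resize(a[235:295,252:318],None,fx=4,fy=4,interpolation=cv2.INTER_CUBIC)
o=np.zeros((400,520+264,3),np.uint8); o[:,:520]=A; o[:240,520:]=B; cv2.imwrite('pics/c4.png',o)
E
```

```text
(no output)
```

View pics/c4.png

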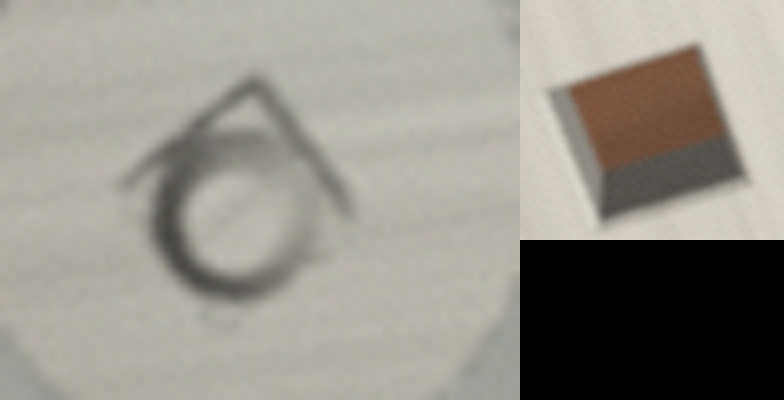

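In the crop, the shaft top's corners are at (255,80), (125,188) and (345,212), and its nose is at (235,215). The bore corners of the held ring are at (548,90), (698,43), (748,182) and (600,222). I'll compute both angles from these.

```bash
cat >> h.py <<'E'
def sqang(P):  # edges' mean angle mod 90
    P=np.array(P); d=np.diff(P,axis=0); a=np.arctan2(d[:,1],d[:,0]); print('edges',np.degrees(a).round(1)%90,'len mm',(np.hypot(d[:,0],d[:,1])*1e3).round(1))
    return np.degrees(np.angle(np.exp(4j*a).mean())/4)%90
E
python3 - <<'E'
from h import *
a=np.load('pics/w4.npy'); s=dict(position=a[:3],ee_rot=a[3:])
c=pix2w('wrist',[(245+125/8,125+188/8),(245+255/8,125+80/8),(245+345/8,125+212/8)],.068,s)
print('shaft ang',sqang(c),'centre',((c[0]+c[2])/2).round(4),'nose',pix2w('wrist',[(245+235/8,125+215/8)],.080,s).round(4))
B=[(28,90),(178,43),(228,182),(80,222),(28,90)]
b=pix2w('wrist',[(252+x/4,235+y/4) for x,y in B],a[2]+.0105,s)
print('bore ang',sqang(b),'centre',b[:4].mean(0).round(4),'tcp',a[:3].round(4))
E
```

```text
edges [17.1 12.8] len mm [17.6 16.5]
shaft ang 14.953141902036847 centre [0.5217 0.2253 0.068 ] nose [[0.5213 0.2251 0.08  ]]
edges [87.1 87.1 85.3 86.5] len mm [20.4 21.3 20.6 20.6]
bore ang 86.51594657101258 centre [0.4722 0.2368 0.1787] tcp [0.4742 0.2365 0.1682]
```

Call:
{"api": "step_arm", "payload": {"increments": [{"wx": 0, "wy": 0, "wz": 0, "x": 0, "y": 0.083, "z": -0.014, "claw": -1}, {"wx": 0, "wy": 0, "wz": 0, "x": 0, "y": 0.082, "z": -0.014, "claw": -1}, {"wx": -0.051, "wy": 0, "wz": 0, "x": 0.08, "y": 0, "z": 0, "claw": -1}, {"wx": -0.051, "wy": 0, "wz": 0, "x": 0.08, "y": 0, "z": 0, "claw": -1}, {"wx": -0.052, "wy": 0, "wz": 0, "x": 0.08, "y": 0, "z": 0, "claw": -1}, {"wx": 0, "wy": 0, "wz": 0, "x": 0, "y": 0, "z": 0, "claw": -1}, {"wx": 0, "wy": 0, "wz": 0, "x": 0, "y": 0, "z": 0, "claw": -1}, {"wx": 0, "wy": 0, "wz": 0, "x": 0, "y": 0, "z": 0, "claw": -1}]}}

```text
time: 6.05
position: [0.5246, 0.2263, 0.0978]
ee_rot: [0.516, 0.484, -0.514, 0.485]
contact_force: [0.9, -0.0, -0.4]
grip_width: 0.0609
```

```bash
python3 - <<'E'
from h import *
s=sensors.sense(); im=eyes.camera('wrist'); np.save('pics/w5.npy',np.r_[s['position'],s['ee_rot']])
cv2.imwrite('pics/w5.png',im[:,:,::-1])
plan([.5235,.2255,.08],-111.9+18.5)
o=cv2.resize(im[210:320,215:350,::-1],None,fx=5,fy=5,interpolation=cv2.INTER_CUBIC); cv2.imwrite('pics/c5.png',o)
E
```

```text
t 6.1 pos [0.5246 0.2266 0.0979] jawyaw -93.5 xdown [ 2.7e-03  5.0e-04 -1.0e+00] F [ 0.2  0.3 -0.5] T [ 0.04  0.05 -0.04] w 0.0609 q6 1.83
shift xyz [ 0.0598 -0.0036  0.0038]
turn deg 0.1 rotvec [-0.0006 -0.0003 -0.0013]
```

View pics/c5.png

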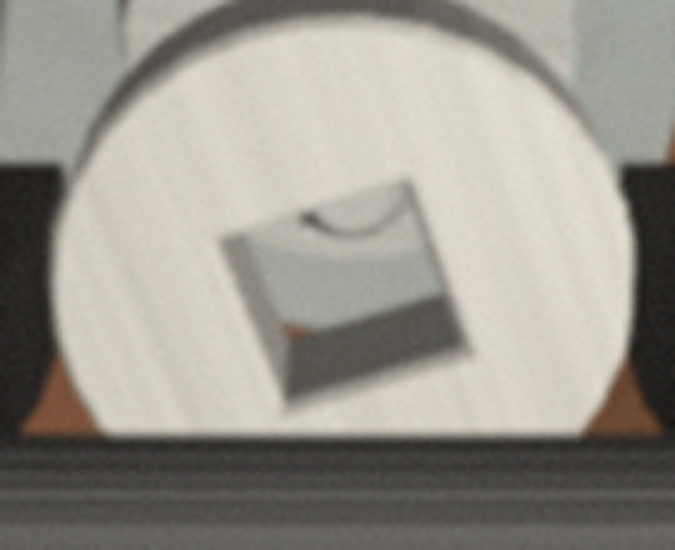

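In the crop, the lower rim of the nose shows through the bore at (358,233), and the bore corners are at (222,240), (408,182), (470,350) and (290,408). I'll compare these with the prediction.

```bash
python3 - <<'E'
from h import *
a=np.load('pics/w5.npy'); s=dict(position=a[:3],ee_rot=a[3:])
t=np.linspace(0,2*np.pi,9)[:-1]
for r,z in [(.005,.08),(.0088,.074)]:
    P=np.c_[.5215+r*np.cos(t),.2252+r*np.sin(t),np.full(8,z)]
    p=(w2pix('wrist',P,s)-[215,210])*5; print(z,'lowest',p[p[:,1].argmax()].round(0),'centre',p.mean(0).round(0))
b=pix2w('wrist',[(215+x/5,210+y/5) for x,y in [(222,240),(408,182),(470,350),(290,408),(222,240)]],a[2]+.0105,s)
print(sqang(b),b[:4].mean(0).round(4),a[:3].round(4))
E
```

```text
0.08 lowest [355. 226.] centre [353. 189.]
0.074 lowest [356. 232.] centre [352. 169.]
edges [15.4 15.9 16.8 15.4] len mm [20.2 20.6 20.4 21.1]
15.8502050633155 [0.5223 0.2259 0.1083] [0.5246 0.2263 0.0978]
```

Call:
{"api": "step_arm", "payload": {"increments": [{"wx": 0, "wy": 0, "wz": 0, "x": 0.03, "y": -0.003, "z": 0.002, "claw": -1}, {"wx": 0, "wy": 0, "wz": 0, "x": 0.015, "y": 0, "z": 0, "claw": -1}, {"wx": 0, "wy": 0, "wz": 0, "x": 0.01, "y": 0, "z": 0, "claw": -1}, {"wx": 0, "wy": 0, "wz": 0, "x": 0.01, "y": 0, "z": 0, "claw": -1}, {"wx": 0, "wy": 0, "wz": 0, "x": 0.005, "y": 0, "z": 0, "claw": -1}, {"wx": 0, "wy": 0, "wz": 0, "x": 0, "y": 0, "z": 0, "claw": -1}]}}

```text
time: 6.7
position: [0.5222, 0.2262, 0.0749]
ee_rot: [-0.514, -0.485, 0.514, -0.485]
contact_force: [-1.0, 0.3, -1.5]
grip_width: 0.061
```

Call:
{"api": "step_arm", "payload": {"increments": [{"wx": 0, "wy": 0, "wz": 0, "x": 0.007, "y": 0, "z": 0, "claw": -1}, {"wx": 0, "wy": 0, "wz": 0, "x": 0.007, "y": 0, "z": 0, "claw": -1}, {"wx": 0, "wy": 0, "wz": 0, "x": 0.007, "y": 0, "z": 0, "claw": -1}, {"wx": 0, "wy": 0, "wz": 0, "x": 0, "y": 0, "z": 0, "claw": -1}]}}

```text
time: 7.1
position: [0.5221, 0.2262, 0.0685]
ee_rot: [-0.514, -0.485, 0.515, -0.485]
contact_force: [-0.4, 0.7, -0.9]
grip_width: 0.0607
```

Ring bottom is at about 64 mm, below the shaft top, and there is no force, so the square has entered. Continuing down.

Call:
{"api": "step_arm", "payload": {"increments": [{"wx": 0, "wy": 0, "wz": 0, "x": 0.01, "y": 0, "z": 0, "claw": -1}, {"wx": 0, "wy": 0, "wz": 0, "x": 0.01, "y": 0, "z": 0, "claw": -1}, {"wx": 0, "wy": 0, "wz": 0, "x": 0.01, "y": 0, "z": 0, "claw": -1}, {"wx": 0, "wy": 0, "wz": 0, "x": 0, "y": 0, "z": 0, "claw": -1}]}}

```text
time: 7.5
position: [0.522, 0.2261, 0.0593]
ee_rot: [-0.514, -0.485, 0.515, -0.485]
contact_force: [-0.9, -0.4, -1.1]
grip_width: 0.061
```

Call:
{"api": "step_arm", "payload": {"increments": [{"wx": 0, "wy": 0, "wz": 0, "x": 0.01, "y": 0, "z": 0, "claw": -1}, {"wx": 0, "wy": 0, "wz": 0, "x": 0.01, "y": 0, "z": 0, "claw": -1}, {"wx": 0, "wy": 0, "wz": 0, "x": 0.01, "y": 0, "z": 0, "claw": -1}, {"wx": 0, "wy": 0, "wz": 0, "x": 0.01, "y": 0, "z": 0, "claw": -1}, {"wx": 0, "wy": 0, "wz": 0, "x": 0, "y": 0, "z": 0, "claw": -1}]}}

```text
time: 8.0
position: [0.5219, 0.2261, 0.0473]
ee_rot: [-0.514, -0.485, 0.515, -0.485]
contact_force: [-0.6, 0.3, -1.5]
grip_width: 0.0607
```

```bash
python3 -c "
from h import *
plan([.5222,.2262,.0325],-93.5)"
```

```text
t 8.0 pos [0.5219 0.2261 0.0473] jawyaw -93.3 xdown [-9.e-04 -2.e-04 -1.e+00] F [-0.6  0.3 -1.5] T [ 0.02 -0.03 -0.06] w 0.0607 q6 1.83
shift xyz [ 0.0494  0.0009 -0.0002]
turn deg -0.2 rotvec [0.0014 0.0001 0.0004]
```

Call:
{"api": "step_arm", "payload": {"increments": [{"wx": 0, "wy": 0, "wz": 0, "x": 0.01, "y": 0, "z": 0, "claw": -1}, {"wx": 0, "wy": 0, "wz": 0, "x": 0.01, "y": 0, "z": 0, "claw": -1}, {"wx": 0, "wy": 0, "wz": 0, "x": 0.01, "y": 0, "z": 0, "claw": -1}, {"wx": 0, "wy": 0, "wz": 0, "x": 0.008, "y": 0, "z": 0, "claw": -1}, {"wx": 0, "wy": 0, "wz": 0, "x": 0.005, "y": 0, "z": 0, "claw": -1}, {"wx": 0, "wy": 0, "wz": 0, "x": 0, "y": 0, "z": 0, "claw": -1}]}}

```text
time: 8.6
position: [0.5221, 0.2262, 0.0347]
ee_rot: [-0.514, -0.485, 0.515, -0.485]
contact_force: [0.5, 0.2, -0.8]
grip_width: 0.0613
```

Call:
{"api": "step_arm", "payload": {"increments": [{"wx": 0, "wy": 0, "wz": 0, "x": 0.004, "y": 0, "z": 0, "claw": -1}, {"wx": 0, "wy": 0, "wz": 0, "x": 0.002, "y": 0, "z": 0, "claw": -1}, {"wx": 0, "wy": 0, "wz": 0, "x": 0, "y": 0, "z": 0, "claw": -1}]}}

```text
time: 8.9
position: [0.5223, 0.2262, 0.0332]
ee_rot: [-0.514, -0.485, 0.514, -0.485]
contact_force: [0.0, 0.2, -0.5]
grip_width: 0.0611
```

Call:
{"api": "step_arm", "payload": {"increments": [{"wx": 0, "wy": 0, "wz": 0, "x": 0.003, "y": 0, "z": 0, "claw": -1}, {"wx": 0, "wy": 0, "wz": 0, "x": 0.002, "y": 0, "z": 0, "claw": -1}, {"wx": 0, "wy": 0, "wz": 0, "x": 0, "y": 0, "z": 0, "claw": -1}]}}

```text
time: 9.2
position: [0.5225, 0.2263, 0.0325]
ee_rot: [0.514, 0.485, -0.514, 0.485]
contact_force: [-2.5, -1.4, 5.3]
grip_width: 0.0611
```

Call:
{"api": "step_arm", "payload": {"increments": [{"wx": 0, "wy": 0, "wz": 0, "x": 0.002, "y": 0, "z": 0, "claw": -1}, {"wx": 0, "wy": 0, "wz": 0, "x": 0, "y": 0, "z": 0, "claw": -1}]}}

```text
time: 9.4
position: [0.5225, 0.2263, 0.0324]
ee_rot: [-0.514, -0.485, 0.514, -0.485]
contact_force: [-5.5, -1.2, 9.3]
grip_width: 0.061
```

Large ring seated: it reached the expected height (32.5 mm TCP) with 9 N. Now release, lift, and go to the middle ring.

Call:
{"api": "step_arm", "payload": {"increments": [{"wx": 0, "wy": 0, "wz": 0, "x": 0, "y": 0, "z": 0, "claw": 0.8}, {"wx": 0, "wy": 0, "wz": 0, "x": 0, "y": 0, "z": 0, "claw": 0.8}, {"wx": 0, "wy": 0, "wz": 0, "x": 0, "y": 0, "z": 0, "claw": 0.8}, {"wx": 0, "wy": 0, "wz": 0, "x": -0.02, "y": 0, "z": 0, "claw": 0.8}, {"wx": 0, "wy": 0, "wz": 0, "x": -0.08, "y": 0, "z": 0, "claw": 0.8}, {"wx": 0, "wy": 0, "wz": 0, "x": -0.15, "y": 0, "z": 0, "claw": 0.8}, {"wx": 0, "wy": 0, "wz": 0, "x": -0.15, "y": 0, "z": 0, "claw": 0.8}]}}

```text
time: 10.1
position: [0.5215, 0.226, 0.1519]
ee_rot: [-0.514, -0.486, 0.515, -0.485]
contact_force: [1.0, 1.6, -0.6]
grip_width: 0.0794
```

Call:
{"api": "step_arm", "payload": {"increments": [{"wx": 0, "wy": 0, "wz": 0, "x": 0, "y": -0.068, "z": 0.129, "claw": 0.4}, {"wx": 0, "wy": 0, "wz": 0, "x": 0, "y": -0.068, "z": 0.129, "claw": 0.4}, {"wx": 0, "wy": 0, "wz": 0, "x": 0.04, "y": -0.068, "z": 0.129, "claw": 0.4}, {"wx": 0, "wy": 0, "wz": 0, "x": 0.06, "y": -0.068, "z": 0.129, "claw": 0.4}, {"wx": 0, "wy": 0, "wz": 0, "x": 0.06, "y": -0.068, "z": 0.129, "claw": 0.4}, {"wx": 0, "wy": 0, "wz": 0, "x": 0, "y": 0, "z": 0, "claw": 0.4}, {"wx": 0, "wy": 0, "wz": 0, "x": 0, "y": 0, "z": 0, "claw": 0.4}, {"wx": 0, "wy": 0, "wz": 0, "x": 0, "y": 0, "z": 0, "claw": 0.4}]}}

```text
time: 10.9
position: [0.4106, 0.0393, 0.1041]
ee_rot: [0.515, 0.485, -0.514, 0.486]
contact_force: [0.4, -0.0, -0.4]
grip_width: 0.062
```

```bash
python3 - <<'E'
from h import *
a=np.load('pics/w4.npy'); s=dict(position=a[:3],ee_rot=a[3:])
w=cv2.imread('pics/w4.png')[:,:,::-1]; print('w4',np.round(fitring('wrist',w,s,.4098,.0409,.025),4))
s=sensors.sense(); im=eyes.camera('wrist'); np.save('pics/w6.npy',np.r_[s['position'],s['ee_rot']]); cv2.imwrite('pics/w6.png',im[:,:,::-1])
M=fitring('wrist',im,s,.4098,.0409,.025); print(np.round(M,4)); plan([M[0],M[1],.0035])
print(w2pix('wrist',[[M[0],M[1],.015]],s))
# compare with the large ring for reference / seated ring fit in top view
t=eyes.camera('top'); cv2.imwrite('pics/top6.png',t[:,:,::-1])
E
```

```text
w4 [ 4.11100e-01  4.26000e-02  4.53243e+01 -4.44100e-01]
[ 4.11000e-01  4.03000e-02  4.51575e+01 -4.78200e-01]
t 10.95 pos [0.4106 0.0395 0.1041] jawyaw -93.3 xdown [ 2.1e-03 -2.0e-04 -1.0e+00] F [0.4 0.4 0.7] T [0.04 0.01 0.01] w 0.0617 q6 1.43
shift xyz [ 3.352e-01  2.000e-04 -2.600e-03]
[[282.05221042 208.84263986]]
```

The middle-ring fit agrees across three views: (0.411, 0.0405), bore at 45°. Grasp it.

Call:
{"api": "step_arm", "payload": {"increments": [{"wx": 0, "wy": 0, "wz": 0, "x": 0.1, "y": 0, "z": -0.003, "claw": 0.4}, {"wx": 0, "wy": 0, "wz": 0, "x": 0.1, "y": 0, "z": 0, "claw": 0.4}, {"wx": 0, "wy": 0, "wz": 0, "x": 0.08, "y": 0, "z": 0, "claw": 0.4}, {"wx": 0, "wy": 0, "wz": 0, "x": 0.035, "y": 0, "z": 0, "claw": 0.4}, {"wx": 0, "wy": 0, "wz": 0, "x": 0.015, "y": 0, "z": 0, "claw": 0.4}, {"wx": 0, "wy": 0, "wz": 0, "x": 0.005, "y": 0, "z": 0, "claw": 0.4}, {"wx": 0, "wy": 0, "wz": 0, "x": 0, "y": 0, "z": 0, "claw": 0.4}]}}

```text
time: 11.7
position: [0.4102, 0.0399, 0.0034]
ee_rot: [0.515, 0.485, -0.514, 0.486]
contact_force: [-0.1, -0.6, -0.0]
grip_width: 0.0615
```

Call:
{"api": "step_arm", "payload": {"increments": [{"wx": 0, "wy": 0, "wz": 0, "x": 0, "y": 0, "z": 0, "claw": -0.2}, {"wx": 0, "wy": 0, "wz": 0, "x": 0, "y": 0, "z": 0, "claw": -0.2}, {"wx": 0, "wy": 0, "wz": 0, "x": 0, "y": 0, "z": 0, "claw": -1}, {"wx": 0, "wy": 0, "wz": 0, "x": 0, "y": 0, "z": 0, "claw": -1}, {"wx": 0, "wy": 0, "wz": 0, "x": 0, "y": 0, "z": 0, "claw": -1}]}}

```text
time: 12.2
position: [0.4101, 0.0397, 0.0034]
ee_rot: [0.515, 0.485, -0.514, 0.486]
contact_force: [-1.0, 0.9, 7.3]
grip_width: 0.0491
```

```bash
python3 -c "
from h import *
plan([.5235,.2263,.14],-93.3-29.7)"
```

```text
t 12.2 pos [0.4101 0.0397 0.0034] jawyaw -93.3 xdown [ 1.5e-03 -2.0e-04 -1.0e+00] F [-1.   0.9  7.3] T [ 0.1   0.11 -0.02] w 0.0491 q6 1.44
shift xyz [-0.4549  0.3418 -0.6428]
turn deg -29.7 rotvec [ 2.472e-01 -1.000e-04 -7.000e-04]
```

Call:
{"api": "step_arm", "payload": {"increments": [{"wx": 0, "wy": 0, "wz": 0, "x": -0.03, "y": 0, "z": 0, "claw": -1}, {"wx": 0, "wy": 0, "wz": 0, "x": -0.12, "y": 0, "z": 0, "claw": -1}, {"wx": 0, "wy": 0, "wz": 0, "x": -0.15, "y": 0, "z": 0, "claw": -1}, {"wx": 0, "wy": 0, "wz": 0, "x": -0.15, "y": 0, "z": 0, "claw": -1}, {"wx": 0, "wy": 0, "wz": 0, "x": 0, "y": 0.068, "z": -0.128, "claw": -1}, {"wx": 0, "wy": 0, "wz": 0, "x": 0, "y": 0.068, "z": -0.128, "claw": -1}, {"wx": 0, "wy": 0, "wz": 0, "x": 0, "y": 0.068, "z": -0.128, "claw": -1}, {"wx": 0, "wy": 0, "wz": 0, "x": 0, "y": 0.068, "z": -0.129, "claw": -1}, {"wx": 0, "wy": 0, "wz": 0, "x": 0, "y": 0.068, "z": -0.129, "claw": -1}]}}

```text
time: 13.1
position: [0.5227, 0.2278, 0.1381]
ee_rot: [-0.514, -0.485, 0.514, -0.485]
contact_force: [0.7, -0.6, -1.3]
grip_width: 0.0489
```

Call:
{"api": "step_arm", "payload": {"increments": [{"wx": 0.062, "wy": 0, "wz": 0, "x": 0.03, "y": 0, "z": 0, "claw": -1}, {"wx": 0.062, "wy": 0, "wz": 0, "x": 0.03, "y": 0, "z": 0, "claw": -1}, {"wx": 0.062, "wy": 0, "wz": 0, "x": 0.04, "y": 0, "z": 0, "claw": -1}, {"wx": 0.061, "wy": 0, "wz": 0, "x": 0.03, "y": 0, "z": 0, "claw": -1}, {"wx": 0, "wy": 0, "wz": 0, "x": 0, "y": 0, "z": 0, "claw": -1}, {"wx": 0, "wy": 0, "wz": 0, "x": 0, "y": 0, "z": 0, "claw": -1}, {"wx": 0, "wy": 0, "wz": 0, "x": 0, "y": 0, "z": 0, "claw": -1}]}}

```text
time: 13.8
position: [0.5227, 0.2263, 0.0995]
ee_rot: [0.621, 0.338, -0.621, 0.338]
contact_force: [0.5, -0.2, -1.1]
grip_width: 0.0489
```

```bash
python3 - <<'E'
from h import *
s=sensors.sense(); im=eyes.camera('wrist'); np.save('pics/w7.npy',np.r_[s['position'],s['ee_rot']])
cv2.imwrite('pics/w7.png',im[:,:,::-1])
plan([.5222,.2262,.085],-123)
o=cv2.resize(im[210:320,215:350,::-1],None,fx=5,fy=5,interpolation=cv2.INTER_CUBIC); cv2.imwrite('pics/c7.png',o)
E
```

```text
t 13.85 pos [0.5228 0.2263 0.0995] jawyaw -122.9 xdown [ 1.1e-03  2.0e-04 -1.0e+00] F [-0.1  0.7 -0.7] T [0.08 0.   0.02] w 0.0487 q6 2.34
shift xyz [ 0.0482 -0.0014  0.0013]
turn deg -0.1 rotvec [ 0.0012 -0.0004 -0.0004]
```

View pics/c7.png

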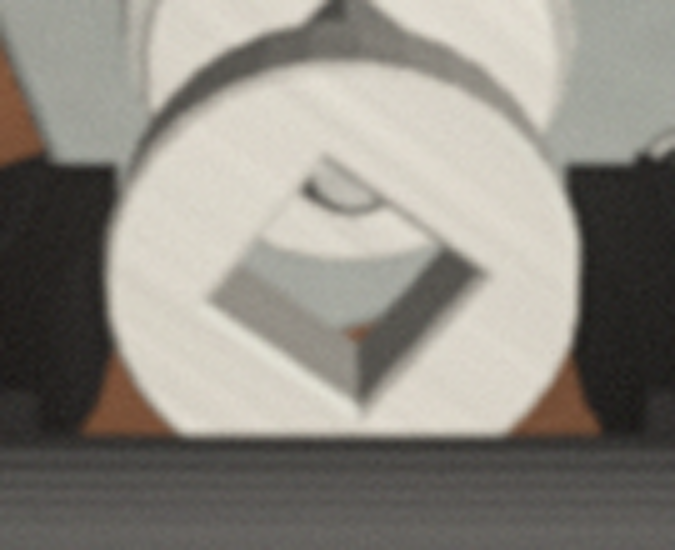

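In the crop, the bore corners are at (323,152), (488,272), (360,412) and (208,298), and the nose rim at (347,213). The large ring lies flat below.

```bash
python3 - <<'E'
from h import *
a=np.load('pics/w7.npy'); s=dict(position=a[:3],ee_rot=a[3:])
t=np.linspace(0,2*np.pi,37)[:-1]
for c in [(.5215,.2252)]:
  for r,z in [(.005,.08),(.0088,.074)]:
    P=np.c_[c[0]+r*np.cos(t),c[1]+r*np.sin(t),np.full(36,z)]
    p=(w2pix('wrist',P,s)-[215,210])*5; print(z,'lowest',p[p[:,1].argmax()].round(0))
b=pix2w('wrist',[(215+x/5,210+y/5) for x,y in [(323,152),(488,272),(360,412),(208,298),(323,152)]],a[2]+.0116,s)
print(sqang(b),b[:4].mean(0).round(4),a[:3].round(4))
E
```

```text
0.08 lowest [354. 201.]
0.074 lowest [355. 208.]
edges [18.8 18.9 16.5 21. ] len mm [21.6 21.2 20.9 20.3]
18.806981938915666 [0.5222 0.226  0.1111] [0.5227 0.2263 0.0995]
```

Call:
{"api": "step_arm", "payload": {"increments": [{"wx": 0.02, "wy": 0, "wz": 0, "x": 0.03, "y": -0.002, "z": 0, "claw": -1}, {"wx": 0, "wy": 0, "wz": 0, "x": 0.02, "y": 0, "z": 0, "claw": -1}, {"wx": 0, "wy": 0, "wz": 0, "x": 0.012, "y": 0, "z": 0, "claw": -1}, {"wx": 0, "wy": 0, "wz": 0, "x": 0.01, "y": 0, "z": 0, "claw": -1}, {"wx": 0, "wy": 0, "wz": 0, "x": 0.007, "y": 0, "z": 0, "claw": -1}, {"wx": 0, "wy": 0, "wz": 0, "x": 0, "y": 0, "z": 0, "claw": -1}]}}

```text
time: 14.45
position: [0.5217, 0.2265, 0.0747]
ee_rot: [-0.628, -0.325, 0.628, -0.325]
contact_force: [-0.5, -1.0, -1.4]
grip_width: 0.0489
```

Call:
{"api": "step_arm", "payload": {"increments": [{"wx": 0, "wy": 0, "wz": 0, "x": 0.007, "y": 0, "z": 0, "claw": -1}, {"wx": 0, "wy": 0, "wz": 0, "x": 0.007, "y": 0, "z": 0, "claw": -1}, {"wx": 0, "wy": 0, "wz": 0, "x": 0.007, "y": 0, "z": 0, "claw": -1}, {"wx": 0, "wy": 0, "wz": 0, "x": 0, "y": 0, "z": 0, "claw": -1}]}}

```text
time: 14.85
position: [0.5216, 0.2264, 0.0683]
ee_rot: [-0.628, -0.325, 0.628, -0.324]
contact_force: [0.4, -0.3, -1.4]
grip_width: 0.049
```

Engaged with no force. Continuing down to the large ring.

Call:
{"api": "step_arm", "payload": {"increments": [{"wx": 0, "wy": 0, "wz": 0, "x": 0.01, "y": 0, "z": 0, "claw": -1}, {"wx": 0, "wy": 0, "wz": 0, "x": 0.01, "y": 0, "z": 0, "claw": -1}, {"wx": 0, "wy": 0, "wz": 0, "x": 0.01, "y": 0, "z": 0, "claw": -1}, {"wx": 0, "wy": 0, "wz": 0, "x": 0.01, "y": 0, "z": 0, "claw": -1}, {"wx": 0, "wy": 0, "wz": 0, "x": 0, "y": 0, "z": 0, "claw": -1}]}}

```text
time: 15.35
position: [0.5215, 0.2264, 0.056]
ee_rot: [-0.628, -0.324, 0.629, -0.324]
contact_force: [-0.2, -0.8, -1.2]
grip_width: 0.0493
```

Call:
{"api": "step_arm", "payload": {"increments": [{"wx": 0, "wy": 0, "wz": 0, "x": 0.01, "y": 0, "z": 0, "claw": -1}, {"wx": 0, "wy": 0, "wz": 0, "x": 0.01, "y": 0, "z": 0, "claw": -1}, {"wx": 0, "wy": 0, "wz": 0, "x": 0.005, "y": 0, "z": 0, "claw": -1}, {"wx": 0, "wy": 0, "wz": 0, "x": 0, "y": 0, "z": 0, "claw": -1}]}}

```text
time: 15.75
position: [0.5217, 0.2264, 0.0488]
ee_rot: [-0.628, -0.324, 0.628, -0.324]
contact_force: [0.5, -1.3, -0.5]
grip_width: 0.0492
```

Call:
{"api": "step_arm", "payload": {"increments": [{"wx": 0, "wy": 0, "wz": 0, "x": 0.003, "y": 0, "z": 0, "claw": -1}, {"wx": 0, "wy": 0, "wz": 0, "x": 0.003, "y": 0, "z": 0, "claw": -1}, {"wx": 0, "wy": 0, "wz": 0, "x": 0, "y": 0, "z": 0, "claw": -1}]}}

```text
time: 16.05
position: [0.5219, 0.2265, 0.0473]
ee_rot: [0.628, 0.324, -0.628, 0.324]
contact_force: [-0.0, -0.9, -1.6]
grip_width: 0.0488
```

Call:
{"api": "step_arm", "payload": {"increments": [{"wx": 0, "wy": 0, "wz": 0, "x": 0.003, "y": 0, "z": 0, "claw": -1}, {"wx": 0, "wy": 0, "wz": 0, "x": 0.002, "y": 0, "z": 0, "claw": -1}, {"wx": 0, "wy": 0, "wz": 0, "x": 0, "y": 0, "z": 0, "claw": -1}]}}

```text
time: 16.35
position: [0.522, 0.2266, 0.0464]
ee_rot: [0.628, 0.324, -0.628, 0.325]
contact_force: [-1.3, -2.4, 4.0]
grip_width: 0.049
```

Call:
{"api": "step_arm", "payload": {"increments": [{"wx": 0, "wy": 0, "wz": 0, "x": 0.002, "y": 0, "z": 0, "claw": -1}, {"wx": 0, "wy": 0, "wz": 0, "x": 0, "y": 0, "z": 0, "claw": -1}]}}

```text
time: 16.55
position: [0.522, 0.2266, 0.0464]
ee_rot: [0.628, 0.324, -0.628, 0.325]
contact_force: [-4.3, -3.0, 9.6]
grip_width: 0.0487
```

Middle ring seated at exactly the expected 46.4 mm. Release and go to the small ring.

Call:
{"api": "step_arm", "payload": {"increments": [{"wx": 0, "wy": 0, "wz": 0, "x": 0, "y": 0, "z": 0, "claw": 0.5}, {"wx": 0, "wy": 0, "wz": 0, "x": 0, "y": 0, "z": 0, "claw": 0.5}, {"wx": 0, "wy": 0, "wz": 0, "x": 0, "y": 0, "z": 0, "claw": 0.5}, {"wx": 0, "wy": 0, "wz": 0, "x": -0.02, "y": 0, "z": 0, "claw": 0.5}, {"wx": 0, "wy": 0, "wz": 0, "x": -0.08, "y": 0, "z": 0, "claw": 0.5}, {"wx": 0, "wy": 0, "wz": 0, "x": -0.13, "y": 0, "z": 0, "claw": 0.5}, {"wx": 0, "wy": 0, "wz": 0, "x": -0.12, "y": 0, "z": 0, "claw": 0.5}]}}

```text
time: 17.25
position: [0.5214, 0.2265, 0.1514]
ee_rot: [-0.628, -0.325, 0.629, -0.324]
contact_force: [0.7, 0.1, -0.5]
grip_width: 0.0658
```

Call:
{"api": "step_arm", "payload": {"increments": [{"wx": 0, "wy": 0, "wz": 0, "x": 0, "y": 0.103, "z": 0.106, "claw": 0.15}, {"wx": 0, "wy": 0, "wz": 0, "x": 0, "y": 0.103, "z": 0.106, "claw": 0.15}, {"wx": 0, "wy": 0, "wz": 0, "x": 0, "y": 0.103, "z": 0.106, "claw": 0.15}, {"wx": 0, "wy": 0, "wz": 0, "x": 0.04, "y": 0.103, "z": 0.106, "claw": 0.15}, {"wx": 0, "wy": 0, "wz": 0, "x": 0.06, "y": 0.103, "z": 0.106, "claw": 0.15}, {"wx": 0, "wy": 0, "wz": 0, "x": 0.06, "y": 0.1, "z": 0.106, "claw": 0.15}, {"wx": 0, "wy": 0, "wz": 0, "x": 0, "y": 0, "z": 0, "claw": 0.15}, {"wx": 0, "wy": 0, "wz": 0, "x": 0, "y": 0, "z": 0, "claw": 0.15}, {"wx": 0, "wy": 0, "wz": 0, "x": 0, "y": 0, "z": 0, "claw": 0.15}]}}

```text
time: 18.15
position: [0.562, -0.0349, 0.1028]
ee_rot: [0.628, 0.325, -0.628, 0.325]
contact_force: [-0.3, 0.1, -0.6]
grip_width: 0.0508
```

```bash
python3 - <<'E'
from h import *
s=sensors.sense(); im=eyes.camera('wrist'); np.save('pics/w8.npy',np.r_[s['position'],s['ee_rot']]); cv2.imwrite('pics/w8.png',im[:,:,::-1])
M=fitring('wrist',im,s,.562,-.036,.019); print(np.round(M,4)); plan([M[0],M[1],.0035])
print(w2pix('wrist',[[M[0],M[1],.015]],s))
E
```

```text
[ 0.5629 -0.036  26.6052 -0.4825]
t 18.2 pos [ 0.5621 -0.0346  0.1029] jawyaw -125.3 xdown [ 9.e-04  1.e-04 -1.e+00] F [-0.5 -0.5 -0.1] T [ 0.09 -0.01  0.03] w 0.0508 q6 1.91
shift xyz [0.3315 0.0047 0.0024]
[[283.34573532 207.7361493 ]]
```

Call:
{"api": "step_arm", "payload": {"increments": [{"wx": 0, "wy": 0, "wz": 0, "x": 0.1, "y": 0.005, "z": 0.002, "claw": 0.15}, {"wx": 0, "wy": 0, "wz": 0, "x": 0.1, "y": 0, "z": 0, "claw": 0.15}, {"wx": 0, "wy": 0, "wz": 0, "x": 0.08, "y": 0, "z": 0, "claw": 0.15}, {"wx": 0, "wy": 0, "wz": 0, "x": 0.033, "y": 0, "z": 0, "claw": 0.15}, {"wx": 0, "wy": 0, "wz": 0, "x": 0.014, "y": 0, "z": 0, "claw": 0.15}, {"wx": 0, "wy": 0, "wz": 0, "x": 0.005, "y": 0, "z": 0, "claw": 0.15}, {"wx": 0, "wy": 0, "wz": 0, "x": 0, "y": 0, "z": 0, "claw": 0.15}]}}

```text
time: 18.9
position: [0.5636, -0.0371, 0.0037]
ee_rot: [0.629, 0.324, -0.628, 0.325]
contact_force: [0.1, -0.4, 0.2]
grip_width: 0.0509
```

Call:
{"api": "step_arm", "payload": {"increments": [{"wx": 0, "wy": 0, "wz": 0, "x": 0, "y": 0, "z": 0, "claw": -0.4}, {"wx": 0, "wy": 0, "wz": 0, "x": 0, "y": 0, "z": 0, "claw": -0.4}, {"wx": 0, "wy": 0, "wz": 0, "x": 0, "y": 0, "z": 0, "claw": -1}, {"wx": 0, "wy": 0, "wz": 0, "x": 0, "y": 0, "z": 0, "claw": -1}, {"wx": 0, "wy": 0, "wz": 0, "x": 0, "y": 0, "z": 0, "claw": -1}]}}

```text
time: 19.4
position: [0.5634, -0.0374, 0.0036]
ee_rot: [0.629, 0.324, -0.628, 0.325]
contact_force: [-1.5, 0.6, 6.3]
grip_width: 0.0371
```

```bash
python3 -c "
from h import *
plan([.5222,.2265,.14],-125.3-12.3)"
```

```text
t 19.4 pos [ 0.5634 -0.0374  0.0036] jawyaw -125.4 xdown [ 1.5e-03 -3.0e-04 -1.0e+00] F [-1.5  0.6  6.3] T [0.13 0.18 0.  ] w 0.0371 q6 1.91
shift xyz [-0.4553 -0.6208 -0.6379]
turn deg -12.2 rotvec [ 0.1018 -0.0004 -0.0006]
```

Call:
{"api": "step_arm", "payload": {"increments": [{"wx": 0, "wy": 0, "wz": 0, "x": -0.03, "y": 0, "z": 0, "claw": -1}, {"wx": 0, "wy": 0, "wz": 0, "x": -0.12, "y": 0, "z": 0, "claw": -1}, {"wx": 0, "wy": 0, "wz": 0, "x": -0.15, "y": 0, "z": 0, "claw": -1}, {"wx": 0, "wy": 0, "wz": 0, "x": -0.155, "y": 0, "z": 0, "claw": -1}, {"wx": 0, "wy": 0, "wz": 0, "x": 0, "y": -0.103, "z": -0.106, "claw": -1}, {"wx": 0, "wy": 0, "wz": 0, "x": 0, "y": -0.103, "z": -0.106, "claw": -1}, {"wx": 0, "wy": 0, "wz": 0, "x": 0, "y": -0.103, "z": -0.106, "claw": -1}, {"wx": 0, "wy": 0, "wz": 0, "x": 0, "y": -0.104, "z": -0.106, "claw": -1}, {"wx": 0, "wy": 0, "wz": 0, "x": 0, "y": -0.104, "z": -0.107, "claw": -1}, {"wx": 0, "wy": 0, "wz": 0, "x": 0, "y": -0.104, "z": -0.107, "claw": -1}]}}

```text
time: 20.4
position: [0.5209, 0.2283, 0.1396]
ee_rot: [0.628, 0.324, -0.628, 0.324]
contact_force: [0.6, -0.4, 0.2]
grip_width: 0.0369
```

Call:
{"api": "step_arm", "payload": {"increments": [{"wx": 0.051, "wy": 0, "wz": 0, "x": 0.05, "y": 0, "z": 0, "claw": -1}, {"wx": 0.051, "wy": 0, "wz": 0, "x": 0.05, "y": 0, "z": 0, "claw": -1}, {"wx": 0, "wy": 0, "wz": 0, "x": 0.035, "y": 0, "z": 0, "claw": -1}, {"wx": 0, "wy": 0, "wz": 0, "x": 0, "y": 0, "z": 0, "claw": -1}, {"wx": 0, "wy": 0, "wz": 0, "x": 0, "y": 0, "z": 0, "claw": -1}, {"wx": 0, "wy": 0, "wz": 0, "x": 0, "y": 0, "z": 0, "claw": -1}]}}

```text
time: 21.0
position: [0.5223, 0.2264, 0.0995]
ee_rot: [0.66, 0.256, -0.659, 0.256]
contact_force: [0.1, -0.7, -0.5]
grip_width: 0.0372
```

```bash
python3 - <<'E'
from h import *
s=sensors.sense(); im=eyes.camera('wrist'); np.save('pics/w9.npy',np.r_[s['position'],s['ee_rot']])
cv2.imwrite('pics/w9.png',im[:,:,::-1])
plan([.5220,.2265,.085],-137.6)
t=np.linspace(0,2*np.pi,37)[:-1]
P=np.c_[.5215+.0088*np.cos(t),.2263+.0088*np.sin(t),np.full(36,.074)]; p=(w2pix('wrist',P,s)-[215,210])*5; print('nose lowest',p[p[:,1].argmax()].round(0))
o=cv2.resize(im[210:320,215:350,::-1],None,fx=5,fy=5,interpolation=cv2.INTER_CUBIC); cv2.imwrite('pics/c9.png',o)
E
```

```text
t 21.05 pos [0.5223 0.2265 0.0995] jawyaw -137.6 xdown [ 1.4e-03  3.0e-04 -1.0e+00] F [-0.3  0.6 -0. ] T [0.14 0.04 0.02] w 0.0367 q6 2.6
shift xyz [ 0.0483 -0.0008  0.0009]
turn deg -0.0 rotvec [ 0.     -0.0006 -0.0003]
nose lowest [341. 208.]
```

View pics/c9.png

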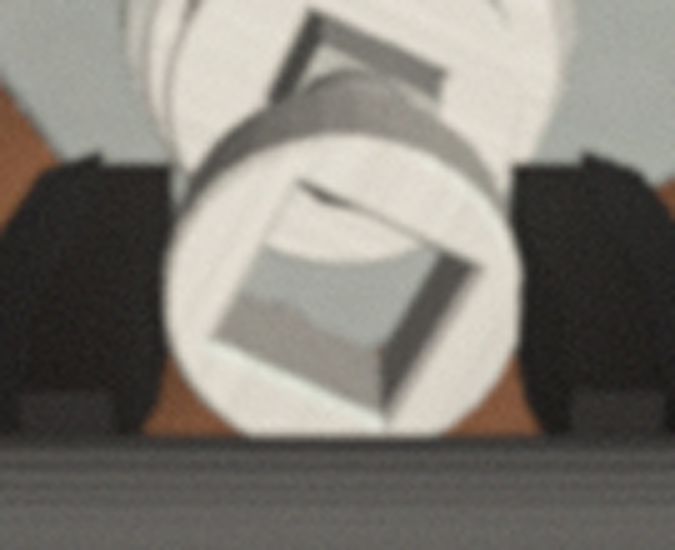

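In the crop, the bore corners of the held small ring are at (300,180), (485,265), (387,420) and (213,338). Its edges are parallel to the seated middle ring's bore, which has corners at (312,10) and (448,72).

```bash
python3 - <<'E'
from h import *
a=np.load('pics/w9.npy'); s=dict(position=a[:3],ee_rot=a[3:])
b=pix2w('wrist',[(215+x/5,210+y/5) for x,y in [(300,180),(485,265),(387,420),(213,338),(300,180)]],a[2]+.0116,s)
print(sqang(b),b[:4].mean(0).round(4),a[:3].round(4))
b=pix2w('wrist',[(215+x/5,210+y/5) for x,y in [(312,10),(448,72)]],.058,s); print(sqang(b))
E
```

```text
edges [15.7 14.2 14.  15.3] len mm [21.2 20.9 20.8 20.3]
14.786480755099372 [0.5201 0.2276 0.1111] [0.5223 0.2264 0.0995]
edges [16.8] len mm [20.7]
16.782085442361016
```

Call:
{"api": "step_arm", "payload": {"increments": [{"wx": -0.008, "wy": 0, "wz": 0, "x": 0.03, "y": 0.004, "z": 0.0015, "claw": -1}, {"wx": 0, "wy": 0, "wz": 0, "x": 0.02, "y": 0, "z": 0, "claw": -1}, {"wx": 0, "wy": 0, "wz": 0, "x": 0.012, "y": 0, "z": 0, "claw": -1}, {"wx": 0, "wy": 0, "wz": 0, "x": 0.01, "y": 0, "z": 0, "claw": -1}, {"wx": 0, "wy": 0, "wz": 0, "x": 0.007, "y": 0, "z": 0, "claw": -1}, {"wx": 0, "wy": 0, "wz": 0, "x": 0, "y": 0, "z": 0, "claw": -1}]}}

```text
time: 21.65
position: [0.522, 0.2253, 0.0746]
ee_rot: [-0.657, -0.261, 0.657, -0.261]
contact_force: [0.2, -1.3, -1.8]
grip_width: 0.037
```

Call:
{"api": "step_arm", "payload": {"increments": [{"wx": 0, "wy": 0, "wz": 0, "x": 0.007, "y": 0, "z": 0, "claw": -1}, {"wx": 0, "wy": 0, "wz": 0, "x": 0.007, "y": 0, "z": 0, "claw": -1}, {"wx": 0, "wy": 0, "wz": 0, "x": 0.007, "y": 0, "z": 0, "claw": -1}, {"wx": 0, "wy": 0, "wz": 0, "x": 0, "y": 0, "z": 0, "claw": -1}]}}

```text
time: 22.05
position: [0.5225, 0.2252, 0.0686]
ee_rot: [0.657, 0.261, -0.657, 0.261]
contact_force: [1.1, -4.5, -0.9]
grip_width: 0.037
```

Call:
{"api": "step_arm", "payload": {"increments": [{"wx": 0, "wy": 0, "wz": 0, "x": 0.005, "y": 0.001, "z": 0.001, "claw": -1}, {"wx": 0, "wy": 0, "wz": 0, "x": 0.006, "y": 0, "z": 0, "claw": -1}, {"wx": 0, "wy": 0, "wz": 0, "x": 0.006, "y": 0, "z": 0, "claw": -1}, {"wx": 0, "wy": 0, "wz": 0, "x": 0, "y": 0, "z": 0, "claw": -1}]}}

```text
time: 22.45
position: [0.522, 0.2249, 0.0632]
ee_rot: [-0.657, -0.261, 0.657, -0.261]
contact_force: [1.2, -3.7, 0.3]
grip_width: 0.0372
```

Call:
{"api": "step_arm", "payload": {"increments": [{"wx": 0, "wy": 0, "wz": 0, "x": 0.004, "y": 0, "z": 0, "claw": -1}, {"wx": 0, "wy": 0, "wz": 0, "x": 0.002, "y": 0, "z": 0, "claw": -1}, {"wx": 0, "wy": 0, "wz": 0, "x": 0, "y": 0, "z": 0, "claw": -1}]}}

```text
time: 22.75
position: [0.5222, 0.225, 0.0617]
ee_rot: [0.657, 0.261, -0.657, 0.261]
contact_force: [1.6, -4.6, 1.9]
grip_width: 0.0367
```

Call:
{"api": "step_arm", "payload": {"increments": [{"wx": 0, "wy": 0, "wz": 0, "x": 0.002, "y": 0, "z": 0, "claw": -1}, {"wx": 0, "wy": 0, "wz": 0, "x": 0, "y": 0, "z": 0, "claw": -1}]}}

```text
time: 22.95
position: [0.5222, 0.2249, 0.0616]
ee_rot: [0.657, 0.261, -0.657, 0.261]
contact_force: [0.3, -5.8, 4.8]
grip_width: 0.037
```

Call:
{"api": "step_arm", "payload": {"increments": [{"wx": 0, "wy": 0, "wz": 0, "x": 0.002, "y": 0, "z": 0, "claw": -1}, {"wx": 0, "wy": 0, "wz": 0, "x": 0, "y": 0, "z": 0, "claw": -1}]}}

```text
time: 23.15
position: [0.5222, 0.2249, 0.0615]
ee_rot: [-0.657, -0.261, 0.657, -0.261]
contact_force: [-2.9, -5.7, 10.0]
grip_width: 0.0369
```

Small ring seated at the expected height with 10 N. Release, back off and take a final look.

Call:
{"api": "step_arm", "payload": {"increments": [{"wx": 0, "wy": 0, "wz": 0, "x": 0, "y": 0, "z": 0, "claw": 0.3}, {"wx": 0, "wy": 0, "wz": 0, "x": 0, "y": 0, "z": 0, "claw": 0.3}, {"wx": 0, "wy": 0, "wz": 0, "x": 0, "y": 0, "z": 0, "claw": 0.3}, {"wx": 0, "wy": 0, "wz": 0, "x": -0.02, "y": 0, "z": 0, "claw": 0.3}, {"wx": 0, "wy": 0, "wz": 0, "x": -0.08, "y": 0, "z": 0, "claw": 0.3}, {"wx": 0, "wy": 0, "wz": 0, "x": -0.13, "y": 0, "z": 0, "claw": 0.3}, {"wx": 0, "wy": 0, "wz": 0, "x": -0.12, "y": 0, "z": 0, "claw": 0.3}]}}

```text
time: 23.85
position: [0.5216, 0.2253, 0.1667]
ee_rot: [-0.657, -0.261, 0.657, -0.261]
contact_force: [-0.7, -0.0, 0.3]
grip_width: 0.0571
```

Call:
{"api": "step_arm", "payload": {"increments": [{"wx": 0, "wy": 0, "wz": 0, "x": 0, "y": -0.1, "z": 0, "claw": 0.3}, {"wx": 0, "wy": 0, "wz": 0, "x": 0, "y": -0.12, "z": 0, "claw": 0.3}, {"wx": 0, "wy": 0, "wz": 0, "x": 0, "y": 0, "z": 0, "claw": 0.3}, {"wx": 0, "wy": 0, "wz": 0, "x": 0, "y": 0, "z": 0, "claw": 0.3}, {"wx": 0, "wy": 0, "wz": 0, "x": 0, "y": 0, "z": 0, "claw": 0.3}]}}

```text
time: 24.35
position: [0.4772, 0.2728, 0.1656]
ee_rot: [0.657, 0.261, -0.657, 0.261]
contact_force: [0.1, 0.0, 0.1]
grip_width: 0.0574
```

```bash
python3 - <<'E'
from h import *
s=sensors.sense(); im=eyes.camera('wrist')[:,:,::-1].copy(); t=eyes.camera('top')[:,:,::-1]; sc=eyes.camera('scene')[:,:,::-1]
plan([.5222,.225,.15])
p=w2pix('wrist',[[.5215,.226,.058]],s)[0].astype(int); print(p)
A=cv2.resize(im[max(p[1]-50,0):p[1]+50,p[0]-50:p[0]+50],(400,400),interpolation=cv2.INTER_CUBIC)
o=np.zeros((600,800,3),np.uint8); o[:400,:400]=A
o[:300,400:]=cv2.resize(t[140:290,100:300],(400,300)); 
q=w2pix('scene',[[.5215,.226,.05]])[0].astype(int); print(q)
o[300:,400:]=cv2.resize(sc[q[1]-38:q[1]+37,q[0]-50:q[0]+50],(400,300),interpolation=cv2.INTER_CUBIC)
cv2.imwrite('pics/final.png',o)
# projected rims of the seated rings in wrist px of crop
c=np.linspace(0,2*np.pi,37)[:-1]
for r,z in [(.031,.043),(.025,.058),(.019,.073)]:
    P=w2pix('wrist',np.c_[.5215+r*np.cos(c),.226+r*np.sin(c),np.full(36,z)],s); P=(P-[p[0]-50,max(p[1]-50,0)])*4; print(z,P.min(0).round(),P.max(0).round())
E
```

```text
t 24.5 pos [0.4774 0.2725 0.1654] jawyaw -136.7 xdown [-1.e-04 -1.e-04 -1.e+00] F [ 0.1 -0.4  0.2] T [ 0.07 -0.05 -0.01] w 0.0573 q6 2.69
shift xyz [ 0.0514  0.2177 -0.0003]
[282 129]
[253 183]
0.043 [65. 56.] [341. 339.]
0.058 [85. 80.] [320. 321.]
0.073 [108. 107.] [298. 302.]
```

View pics/final.png

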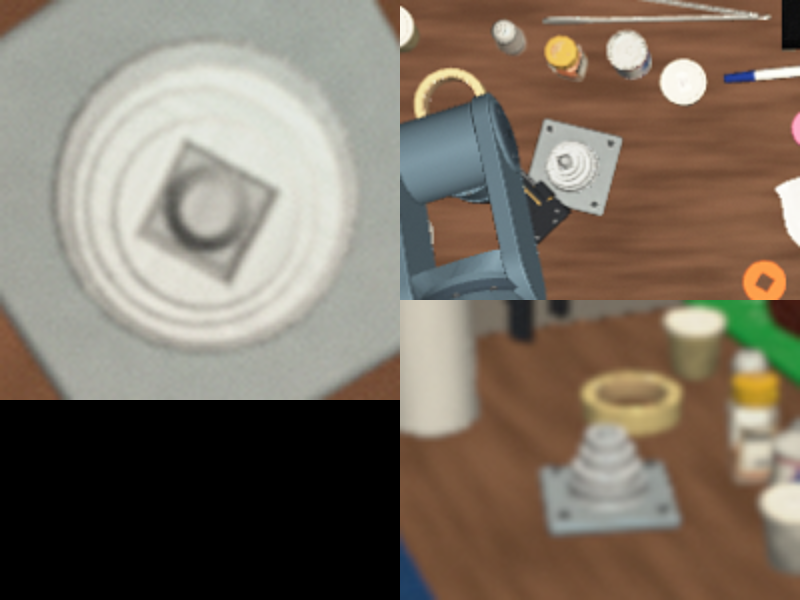

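The final picture shows the three rings stacked concentrically with their bores on the square. In the side view (crop 605,470) they form an even stepped cone, and the items in view look unmoved. Handing in.

```bash
python3 -c "
from workcell import job; print(job.finish_job())"
```

```text
the job is handed in; nothing more can be done
None
```

All three rings are on the arbor, largest at the bottom, then the middle one, then the smallest. I handed the job in at about 24.5 s of the 72 s allowed; the interface gives no verdict.

- **Fit:** I turned each ring to the shaft's square (about 15°) before lowering it, so no searching turns were needed. The forces read were at most about 6 N sideways on the way down. The small ring rubbed one side at about 5 N and slid down after a 0.5 mm correction.
- **Seating:** Each ring stopped at its expected height: fingertips at 32.5, 46.4 and 61.5 mm, which puts the ring undersides at about 28, 43 and 58 mm. I pressed each with about 10 N before letting go.
- **Last checks:** The final pictures show three concentric rings, with the bores on the square and an even stepped cone from the side. The gripper was open and clear, with no force on it. The cup, pen, jars, shaker, tape and orange ring looked unmoved. The final crops did not show the beef slice or all of the pink rings, so I did not check those again after the first grasp.
- **Disagreement:** The camera's estimates of the arbor's position differed by about 1 mm between views, which was still within the play.

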